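Tip a laser-driver module out of its nest and clamp it on the cold plate

TASK

Swing the keeper about a quarter turn, right off the long module, press down the end of the module that lies over the scoop so that it tips up and stays tilted in its nest, then lift it out and lay it flat, sockets up, inside the rails of the cold plate without dropping it. Finally swing the cold plate's keeper over the module until the bar points straight along the plate. Leave the short module, the post, the can and the screwdriver where they are.

Things in the scene. Friction and masses are not known exactly. Their poses are not given: they have to be found in the camera images.
- module_long_center (a point): centre of the long module: aluminium block 84 x 44 x 24 mm (x, y, z), about 0.24 kg, six flush brass sockets in two rows on its top (+z). It starts in the long nest, top flush with the rim, about 1.5 mm from the side walls, axes parallel to the nest's, its +x half over the scoop
- module_long: the same module, origin at the centre of its underside. Pressed down near its +x end it tips about the scoop's edge; past about 16 deg it falls on by itself and stays tilted about 35 deg, its -x end standing up to 22 mm above the rim, where its 44 mm width can be gripped. Pressed too little (under about 10 mm at 35 mm from its centre) it falls back level
- nest_long: long nest: black block 132 x 66 mm, rim 50 mm above the bench; origin on the bench under the module's centre; +x along the pocket to its press end. Pocket 47 mm wide, x = -43.5 to 52 mm, floor 26 mm above the bench up to x = 3.5 mm; beyond lies the scoop, floor 4 mm above the bench; the +x end wall is only 34 mm high, the -x end solid to -72 mm
- keeper_long (a joint): long nest's keeper: steel bar 16 x 5 mm, tip 46 mm from the pivot, underside 3 mm above the pivot point, with an upright pin (10 mm thick, 8 to 30 mm above the pivot point) 30 mm from the pivot. Rad, 0 to 2.7: 0 points along its base's +x, over the module; grows counterclockwise from above. Stays where left, under 1 N at the pin. Aside above 1.2
- keeper_long_pin (a point): mid-height of the upright pin of the long nest's keeper, 69 mm above the bench. While the keeper is over the module, the module cannot tip
- keeper_long_hinge (a point): pivot point of that keeper, at nest x = -60, y = 0, z = 50 mm; axes are the nest's
- cold_plate: cold plate: grey plate 136 x 84 x 12 mm with a keeper; origin on the bench 12 mm below the bay's centre, axes as the bay's
- bay (a point): centre of the cold plate's bay, on the plate's top face 12 mm above the bench; x is its long axis, z up. Dark rails 4 mm high along both sides (inner faces y = +-29 mm) and at the +x end (x = 49 mm); a block 30 mm wide, 24 mm high, carrying the keeper, at the -x end (x = -49 mm). The module may lie either way round along the bay
- plate_keeper (a joint): cold plate's keeper, open at first: steel bar 16 x 5 mm, tip 46 mm from the pivot, underside 3 mm above the pivot point, with an upright pin (10 mm thick, 8 to 30 mm above the pivot point) 30 mm from the pivot. Rad, 0 to 2.7: 0 points along its base's +x, over the module; grows counterclockwise from above. Stays where left, under 1 N at the pin. Over: below 0.25
- plate_keeper_pin (a point): mid-height of the upright pin of the cold plate's keeper, 55 mm above the bench
- plate_keeper_hinge (a point): pivot point of that keeper, at bay x = -60, y = 0 mm, 36 mm above the bench; axes are the bay's
- module_short_center (a point): centre of the short module, to be left alone: aluminium block 64 x 44 x 24 mm with two brass sockets and a round black disc on its top, in a nest of its own
- nest_short: short module's nest, to be left alone: the same outer size and axes as the long nest, a keeper of its own (top of its pin 80 mm above the bench); origin on the bench under the module's centre
- post: loose bystander: steel post 25 mm in diameter on a round foot 52 mm in diameter, black clamp 34 mm in diameter at the top, 142 mm tall; origin under its centre
- can: loose bystander: aluminium can 48 mm in diameter, 110 mm tall; origin under its centre
- screwdriver: loose bystander: screwdriver about 0.2 m long lying on the bench near the robot, along its own x, under 35 mm high
Things that resemble listed ones, but are neither listed nor needed, are in the scene too. Leave any purple or yellow look-alike of the cold_plate alone.

How it is judged:
On the way, in this order (a step that is already met when the one before it is completed fails the run):
1. the long nest's keeper is swung off the module, which still lies level (value of joint keeper_long above 1.2 rad and angle between module_long_center's own z axis and vertical below 0.1 rad), for 0.2 s.
2. the long module stands tilted in its nest by itself, touched by no finger (angle between module_long_center's own z axis and vertical above 0.35 rad and horizontal distance between module_long_center and nest_long below 0.025 m and height (world z) of module_long_center below 0.06 m and contact force between the fingers and module_long below 0.1 N), for 0.2 s.
3. the long module lies flat in the bay, released, with the cold plate's keeper still open (x of module_long_center in the frame of bay between -0.012 and 0.012 m and y of module_long_center in the frame of bay between -0.01 and 0.01 m and z of module_long_center in the frame of bay between 0.0095 and 0.0145 m and angle between module_long_center's own z axis and vertical below 0.05 rad and angle between the x axis of module_long_center and the x axis of bay, either way round below 0.25 rad and contact force between the fingers and module_long below 0.1 N and value of joint plate_keeper above 0.6 rad), for 0.2 s.
At the end, for the whole second after the job is handed in: the long module lies flat (within 0.05 rad), sockets up, within the rails of the cold plate (its centre within 12 mm along and 10 mm across of the bay's centre, along the bay within 0.25 rad), at rest and released, with the cold plate's keeper over it (joint below 0.25 rad) (x of module_long_center in the frame of bay between -0.012 and 0.012 m and y of module_long_center in the frame of bay between -0.01 and 0.01 m and z of module_long_center in the frame of bay between 0.0095 and 0.0145 m and angle between module_long_center's own z axis and vertical below 0.05 rad and angle between the x axis of module_long_center and the x axis of bay, either way round below 0.25 rad and contact force between the fingers and module_long below 0.1 N and value of joint plate_keeper below 0.25 rad and linear speed of module_long below 0.02 m/s); the robot touches nothing.
It fails at once if the short module or a bystander is moved by more than 15 mm (distance of any of module_short_center, post, can, screwdriver from where it was at the start of the episode above 0.015 m).
It fails at once if the module strikes the cold plate with more than 60 N (dropped) (contact force between module_long and cold_plate above 60 N).
It also fails if it takes over 72 s, if anything falls off the work surface, if the arm or the gripper's body presses on something with over 40 N, if the wrist force passes 120 N, or if a joint passes its speed limit or range.

ROBOT

A 6-joint arm with a two-finger parallel gripper is mounted at the origin on the work surface. World frame = base frame: x ahead of the robot, y to its left, z up, the work surface at z = 0. Lengths are in m, angles in rad, forces in N, time in s.
With the tool pointing down it reaches from about 0.4 to 0.825 m from the base axis. Payload 7 kg.
Tool frame: the origin (TCP) lies on the centre line of the jaws, within the pads' length; the fingertips stand 17 mm ahead of it and the grasp point (between the pads) lies 2 mm behind it; z points along the fingers, y is the line along which they close (so a half turn about z gives the same grasp; the last joint's range is limited). The gripper opens to 88 mm and grips with 3 to 60 N. Pads are 19 mm wide; open, the fingers measure 130 mm over their backs; the gripper's body (78 mm by 193 mm) begins 47 mm behind the grasp point.
Start: joints at [-0.855, 0.359, 0.012, 0, -1.224, -0.288], TCP at [0.28, -0.614, 0.244] pointing down, gripper open.
Joint ranges: [-3.07, 3.07], [-1.43, 2.12], [-1.02, 1.25], [-3.03, 1.67], [-3.05, -0], [-3.03, 3.03]. Speed limits (rad/s): [2.39, 2.39, 3.01, 3.14, 3.14, 3.14].

INTERFACE

Orientations are given as a 3x3 rotation matrix whose columns are the frame's x, y, z axes.
In Python, from plant import env, read_camera, order gives the robot as it stands.
- The arm moves only by the tool jog_arm, never from a script. Its argument "commands" is text: rows parted by semicolons, each of 5 numbers parted by spaces: the closure, from 0 (fully open) to 1 (shut), then the shift along the tool's x, y, z in mm, then the turn about the tool's z in degrees. In form: claw x y z roll; .... A call has 1 to 12 rows; each row is the pose to reach, as a shift and turn from the pose commanded when the call began, along the tool's axes at that moment; what a row does not reach only later rows make up. A row lasts 1/8 s, in which the tool goes at most 62.5 mm and 10.7 degrees, less where a joint would pass 70% of its speed; a pose out of reach is approached as far as the arm can. A call with a gripper value outside its range is refused whole. The fingers move at their own pace and stop on an object; "grip_force" is the grip in N (left out, the last holds). Time passes only in rows, so rows that repeat a pose let the fingers close. It gives the time, the measured TCP pose, the force, the opening and the grip force at its end, in the units of the state.
- env.state(): the state, without advancing time (a new reading comes with each control period).
- read_camera(name): name is "scene" or "top"; returns a dict with "color" (384x512x3 uint8, red, green, blue), "range_z" (384x512 float32, m along the optical axis (not along the pixel's ray), 0 where there is no reading), "fx", "fy", "cx", "cy" (pixels), "R" (3x3) and "t" (3): a world point X has camera coordinates R X + t. Camera axes: x right, y down, z forward; pixel columns grow to the right and rows downward; lengths in m; the calibration is good to about 2 mm. A picture is of the moment at which its call begins.
- order.hand_in(): hands the job in; it is judged then, once.
The state is a dict: "clock": time; "joint_positions": joint angles; "qvel": joint speeds; "joint_torque": joint torques, N m; "ee_pos": TCP position; "orientation": TCP orientation; "contact_force": force on the tool from outside, world axes, zero at the start; "ft_torque": the same for the moment, N m; "opening": opening from 0.0 (shut) to 1.0 (fully open); "grip_force": force on a finger pad.
Only numpy, scipy, OpenCV 4.12 (cv2) and the standard library are available. Lean on these libraries where they do the work, as an engineer would, in place of code of your own. Each camera call takes 0.05 s, during which the arm holds its last target. There are 200 camera calls.

## Working session

There is one attempt and no reset: what is moved stays moved. The work goes in short steps, Python scripts to look and compute and a tool call to move; the robot and the scene stay as the last step left them, time stands still between calls to the robot, and variables do not carry over. Pictures are saved under pics/ and viewed, at most 10 in all, crops included, and the job is handed in when it is done.

Besides the shell and the picture viewer there is one more tool, called after "Request:" by a JSON object that holds its "op" and its "data". jog_arm: Moves the arm, as the interface text tells. Its arguments: {"type":"object","properties":{"commands":{"type":"string"},"grip_force":{"type":"number"}},"required":["commands"]}

```bash
mkdir -p pics
cat > h.py <<'E'
import numpy as np, cv2
from plant import env, read_camera, order
def snap(n,f):
    c=read_camera(n); np.savez('pics/'+f+'.npz',**c)
    cv2.imwrite('pics/'+f+'.png',c['color'][:,:,::-1]); return c
def load(f): return dict(np.load('pics/'+f+'.npz'))
def world(c,u,v,z=None):
    d=np.array([(u-c['cx'])/c['fx'],(v-c['cy'])/c['fy'],1.])
    R,t=c['R'],c['t']; o=-R.T@t; w=R.T@d
    s=c['range_z'][int(round(v)),int(round(u))] if z is None else (z-o[2])/w[2]
    return o+s*w
def crop(f,u0,v0,u1,v1,k,out):
    im=cv2.imread('pics/'+f+'.png')[v0:v1,u0:u1]
    cv2.imwrite('pics/'+out+'.png',cv2.resize(im,None,fx=k,fy=k,interpolation=cv2.INTER_CUBIC))
E
python3 - <<'E'
from h import *
a=snap('top','top0');b=snap('scene','sc0')
print(a['R'],a['t'],a['fx'],env.state())
E
```

```text
[[ 0.02153141 -0.99973001  0.00873562]
 [-0.9974203  -0.0220785  -0.06830287]
 [ 0.06847729 -0.00724243 -0.99762639]] [-0.02657138  0.50692106  0.83109756] 381.9713168452778 {'clock': 0.1, 'joint_positions': array([-8.54876603e-01,  3.59311612e-01,  1.11216032e-02, -3.17520289e-04,
       -1.22412303e+00, -2.88090981e-01]), 'qvel': array([-0.00053818, -0.00237919,  0.00180863,  0.00017628, -0.0006911 ,
       -0.00049075]), 'joint_torque': array([-1.49758263e-03, -5.84161806e+01,  2.93752903e+01,  7.01555595e+00,
        1.01525339e-02, -1.99050487e-05]), 'ee_pos': array([ 0.27984129, -0.61377796,  0.24270455]), 'orientation': array([[-9.09913534e-01, -4.14797262e-01, -7.70107969e-04],
       [-4.14797951e-01,  9.09912558e-01,  1.34032239e-03],
       [ 1.44768857e-04,  1.53901669e-03, -9.99998805e-01]]), 'contact_force': array([-0.95688423,  0.18319205, -0.08888218]), 'ft_torque': array([0.01236836, 0.04590603, 0.0290842 ]), 'grip_force': 0.0, 'opening': 1.00275245297663}
```

View pics/top0.png

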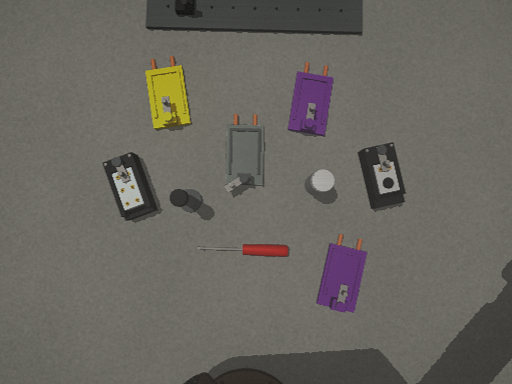

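View pics/sc0.png

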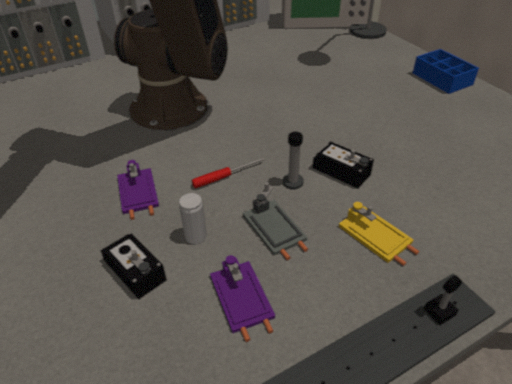

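The top view shows two black nests: (130,186) has six brass sockets, so it is the long one; (382,176) has two sockets and a disc, so it is the short one. Of the plates, the grey one at (246,155) is the cold plate; the yellow (168,97) and purple (311,103 and 342,277) ones are look-alikes. The post is at (185,198) and the can at (322,182). I'll confirm with enlarged crops.

Run:
```python
from h import *
im=cv2.imread('pics/top0.png')
A=cv2.resize(im[140:230,95:165],None,fx=6,fy=6,interpolation=cv2.INTER_CUBIC)
B=cv2.resize(im[110:200,215:275],None,fx=6,fy=6,interpolation=cv2.INTER_CUBIC)
cv2.imwrite('pics/c1.png',np.hstack([A,B]))
```

```text
(no output)
```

View pics/c1.png

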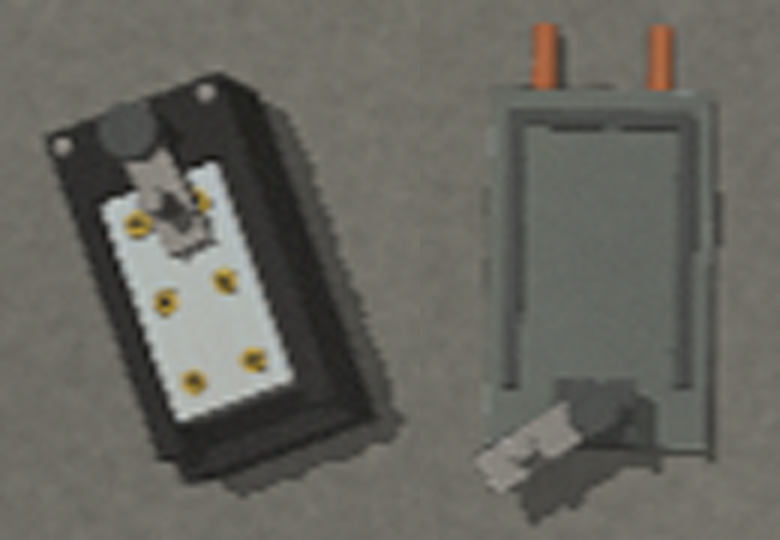

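Left crop: six sockets in two rows, with the keeper over the module at the top (pivot ~(128,128), pin ~(178,212)). So nest +x points down the image. Right crop: grey plate, keeper pivot ~(600,405), bar open to the lower left. Both identities are confirmed.

Run:
```python
from h import *
c=load('top0')
o=lambda u,v,u0,v0:((u+.5)/6-.5+u0,(v+.5)/6-.5+v0)
W=lambda u,v,z,u0=95,v0=140:world(c,*o(u,v,u0,v0),z)[:2]*1000
P=lambda u,v,z:W(u-420,v,z,215,110)
r=lambda *a:print(*[np.round(x,1) for x in a])
m=[W(*p,.05) for p in [(100,207),(213,162),(293,380),(180,422)]]
ctr=np.mean(m,0);ax=(m[2]+m[3]-m[0]-m[1])/2
r('mod',ctr,np.linalg.norm(ax),np.linalg.norm(m[1]-m[0]),np.linalg.norm(m[2]-m[3]),np.degrees(np.arctan2(ax[1],ax[0])))
# sockets
s=[W(*p,.05) for p in [(138,223),(165,301),(194,381),(203,200),(226,280),(254,359)]]
r('sock',np.mean(s,0),np.degrees(np.arctan2(*(s[2]+s[5]-s[0]-s[3])[::-1])))
pv=W(128,128,.06); d=ctr-pv; r('pivot',pv,np.linalg.norm(d),np.degrees(np.arctan2(d[1],d[0])))
r('nest -x corners',W(45,135,.05),W(225,72,.05)); e=(W(45,135,.05)+W(225,72,.05))/2; r(np.linalg.norm(ctr-e),np.degrees(np.arctan2(*(ctr-e)[::-1])))
r('pin',W(178,212,.08),'tip',W(195,250,.055))
p=[P(*q,.012) for q in [(490,90),(715,92),(713,455),(487,450)]]
pc=np.mean(p,0);a=(p[0]+p[1]-p[2]-p[3])/2
r('plate',pc,np.linalg.norm(a),np.linalg.norm(p[0]-p[1]),np.degrees(np.arctan2(a[1],a[0])))
pp=P(600,405,.045);r('ppiv',pp,'tip',P(495,475,.04))
r('rails',P(510,108,.016),P(697,108,.016),P(510,385,.016),P(685,385,.016))
for n,u,v,z in [('post',180,197,.142),('can',322,181,.11),('sd',198,248,.01),('sd',288,251,.02)]: r(n,world(c,u,v,z)*1000)
for q in [(130,190),(125,205),(245,150)]: r(q,world(c,*q)*1000)
# heights maps: post/can clusters from range
H=[];
for v in range(384):
  for u in range(512):
    if c['range_z'][v,u]>0: H.append(world(c,u,v)) 
    else: H.append([9,9,9])
H=np.array(H).reshape(384,512,3);np.save('pics/H.npy',H)
k=(abs(H[...,2]-.05)<.003)&(abs(H[...,0]*1000-ctr[0])<90)&(abs(H[...,1]*1000-ctr[1])<90)
q=(H[k][:,:2]*1000).astype(np.float32);print(k.sum(),cv2.minAreaRect(q))
k=(abs(H[...,2]-.013)<.005)&(abs(H[...,0]*1000-pc[0])<90)&(abs(H[...,1]*1000-pc[1])<60)
q=(H[k][:,:2]*1000).astype(np.float32);print(k.sum(),cv2.minAreaRect(q))
for n,u,v,zz in [('post',185,198,.135),('can',322,181,.105)]:
  w=H[v-20:v+20,u-20:u+20].reshape(-1,3);w=w[(w[:,2]>zz)&(w[:,2]<.2)];r(n,w.mean(0)*1000,len(w))
```

```text
Traceback (most recent call last):
numpy._core._exceptions._UFuncNoLoopError: ufunc 'multiply' did not contain a loop with signature matching types (dtype('<U3'), dtype('float64')) -> None
```

```bash
cat > m.py <<'E'
from h import *
c=load('top0')
o=lambda u,v,u0,v0:((u+.5)/6-.5+u0,(v+.5)/6-.5+v0)
W=lambda u,v,z,u0=95,v0=140:world(c,*o(u,v,u0,v0),z)[:2]*1000
P=lambda u,v,z:W(u-420,v,z,215,110)
r=lambda *a:print(*[x if isinstance(x,(str,tuple)) else np.round(x,1) for x in a])
m=[W(*p,.05) for p in [(100,207),(213,162),(293,380),(180,422)]]
ctr=np.mean(m,0);ax=(m[2]+m[3]-m[0]-m[1])/2
r('mod',ctr,np.linalg.norm(ax),np.linalg.norm(m[1]-m[0]),np.linalg.norm(m[2]-m[3]),np.degrees(np.arctan2(ax[1],ax[0])))
s=[W(*p,.05) for p in [(138,223),(165,301),(194,381),(203,200),(226,280),(254,359)]]
r('sock',np.mean(s,0),np.degrees(np.arctan2(*(s[2]+s[5]-s[0]-s[3])[::-1])))
pv=W(128,128,.06); d=ctr-pv; r('pivot',pv,np.linalg.norm(d),np.degrees(np.arctan2(d[1],d[0])))
e=(W(45,135,.05)+W(225,72,.05))/2; r('end',np.linalg.norm(ctr-e),np.degrees(np.arctan2(*(ctr-e)[::-1])))
r('pin',W(178,212,.08),'tip',W(195,250,.055))
p=[P(*q,.012) for q in [(490,90),(715,92),(713,455),(487,450)]]
pc=np.mean(p,0);a=(p[0]+p[1]-p[2]-p[3])/2
r('plate',pc,np.linalg.norm(a),np.linalg.norm(p[0]-p[1]),np.degrees(np.arctan2(a[1],a[0])))
r('ppiv',P(600,405,.045),'tip',P(495,475,.04))
r('rails',P(510,108,.016),P(697,108,.016),P(510,385,.016),P(685,385,.016))
for n,u,v,z in [('post',180,197,.142),('can',322,181,.11),('sd',198,248,.01),('sd',288,251,.02)]: r(n,world(c,u,v,z)*1000)
vv,uu=np.mgrid[:384,:512]; Z=c['range_z']
X=np.stack([(uu-c['cx'])/c['fx']*Z,(vv-c['cy'])/c['fy']*Z,Z],-1)
H=((X-c['t'])@c['R'])*1000; H[Z==0]=9e3
def rect(n,z,tol,x,w):
    k=(abs(H[...,2]-z)<tol)&(abs(H[...,0]-x[0])<w)&(abs(H[...,1]-x[1])<w)
    print(n,k.sum(),cv2.minAreaRect(H[k][:,:2].astype(np.float32)))
rect('nest',50,4,ctr,85); rect('plate',14,5,pc,85)
for n,u,v,zz in [('post',185,198,132),('can',322,181,103)]:
    w=H[v-20:v+20,u-20:u+20].reshape(-1,3);w=w[(w[:,2]>zz)&(w[:,2]<200)];r(n,w.mean(0),len(w))
r(np.median(H[150:170,235:255,2]),'floor',np.median(H[230:300,100:180,2]))
E
python3 m.py
```

```text
mod [501.8 261. ] 82.7 42.9 42.3 -157.4
sock [502.5 261. ] -159.0
pivot [558.6 284.3] 61.4 -157.7
end 71.5 -159.7
pin [527.3 258.6] tip [516.5 260.6]
plate [585.8  13.6] 136.7 84.8 1.0
ppiv [531.9  12.1] tip [506.3  49.4]
rails [645.9  49.2] [647.5 -20.9] [541.6  46.4] [543.  -18.6]
post [481.6 130.6 142. ]
can [ 521.  -143.4  110. ]
sd [375.4 112.4  10. ]
sd [373.8 -86.3  20. ]
nest 1452 ((511.63250732421875, 263.497314453125), (124.36353302001953, 67.38878631591797), 21.93561363220215)
plate 2005 ((594.4285888671875, 14.484832763671875), (150.59439086914062, 83.35354614257812), 1.1662209033966064)
post [481.1 133.2 141.4] 254
can [ 523.1 -146.   109.5] 393
11.8 floor -0.2
```

```bash
cat >> m.py <<'E'
print('----')
np.set_printoptions(linewidth=200,suppress=True)
print(np.round(H[160:184,112:133,2]).astype(int))
print(np.round(H[172:196,222:250,2]).astype(int))
for n,a,b in [('L',H[160:190,110:135].reshape(-1,3),70),('P',H[170:196,220:250].reshape(-1,3),57)]:
    w=a[(a[:,2]>b)&(a[:,2]<200)];r(n,w.mean(0),w.min(0),w.max(0),len(w))
E
python3 m.py | sed '1,/----/d'
```

```text
[[  64   63   63   62   63   64   62   63   66   62   50   50   49   52   50   51   52   47   50   49   51]
 [  65   65   65   63   64   62   64   63   63   63   54   50   48   50   50   51   48   53   49   51   51]
 [9000   63   63   66   63   64   62   65   61   62   56   49   50   48   48   52   54   49   50   51   50]
 [  63   65   67   63   64   64   63   63 9000   63   59   52   48   50   48   48   49   51   52   50   49]
 [  49   63   62   66   61   65   65   64   62   57   59   56   50   48   52   50   51   52   51   52   51]
 [  48   49   64   66   64   64   64   64   58   58   57   57   50   49   49   49   48   49   51   49   49]
 [  49   50   47   47   60   59   58   59   55   58   59   57   54   50   49   50   49 9000   49   45   48]
 [  51   51   50   50   58   58   57   58   57   59   59   56   58   50   52   49   47   42   49   49   43]
 [  50   52   52   50   48   57   57   57   58   56   59   56   55   54   44   51   51   51   49   46   44]
 [  52   52   49   51   50   57   57   57   59   57   56   59   58   56   48   50   49   50   53   50   49]
 [  50   51   48   5
[... 3011 characters left out ...]
1  1  0  0 -1 -1  0 -2  0 -2  1 -3 -1 -1 -1  0]
 [-1  0  1  0  1 43 43 46 40 42  2 -3 -3 -2  1 -2  1  0  1  1 -1  3 -1 -1 -2  0  0  0]
 [-1 -1 -1  2 -1  1 42 47  1  0  1  0  0 -3 -2  2 -1  1  1  1 -2 -3 -1 -1  1  1  0 -2]
 [ 1 -4 -1  1  1  1 -1  2  0  0  0  1  2  0 -1  3 -2 -1 -4  0  0  1  1 -1  0 -4  1  0]
 [ 1  1 -1  1  2  0  0  0  2  2  1  2  0  0  0  1  0  0 -1 -1 -1 -1 -1 -1  2  3  0  1]
 [ 0  2 -2  0 -1 -1  2  0  0  1  3 -1  0 -2  2 -1 -2 -1 -3 -1 -2  2 -2 -2  2 -2  0 -1]
 [-5 -1  0 -2  1  1 -2 -1  1  4  0 -2 -1  3  1 -1  0  1 -1  0  1  1  0  3  0  0  1 -1]]
L [530.9 266.8  78.7] [526.8 263.5  72. ] [535.4 272.2  82. ] 26
P [514.4  37.9  64.6] [510.6  33.5  57.2] [519.1  41.8  67.1] 19
```

```bash
cat > g.py <<'E'
from h import *
C=np.array([502.,261.]);YN=-158.2;PV=C+60*np.array([np.cos(np.radians(21.8)),np.sin(np.radians(21.8))])
def N(x,y):
    a=np.radians(YN);return C+np.array([x*np.cos(a)-y*np.sin(a),x*np.sin(a)+y*np.cos(a)])
B=np.array([591.5,14.2]);YB=1.0
def bay(x,y):
    a=np.radians(YB);return B+np.array([x*np.cos(a)-y*np.sin(a),x*np.sin(a)+y*np.cos(a)])
def go(xy,z,psi=None):
    s=env.state();R=s['orientation'];p=s['ee_pos']*1000
    y=np.degrees(np.arctan2(R[1,0],R[0,0]))
    d=R.T@(np.array([*xy,z])-p)
    print('shift',np.round(d,1),'roll',0 if psi is None else round(-((psi-y+180)%360-180),1),'| target',np.round(xy,1),z)
E
python3 - <<'E'
from g import *
go((531,268),244,-104.2)
E
```

```text
shift [-5.943e+02  6.982e+02 -3.000e-01] roll -51.3 | target [531 268] 244
```

Request:
{"op": "jog_arm", "data": {"commands": "0.6 -594 698 0 -51; 0.66 -594 698 0 -51; 0.66 -594 698 0 -51; 0.66 -594 698 0 -51; 0.66 -594 698 0 -51; 0.66 -594 698 0 -51; 0.66 -594 698 0 -51; 0.66 -594 698 0 -51; 0.66 -594 698 0 -51; 0.66 -594 698 0 -51; 0.66 -594 698 0 -51; 0.66 -594 698 0 -51", "grip_force": 5}}

```text
clock: 1.6
ee_pos: [0.4853, 0.1094, 0.2437]
orientation: [[-0.25, -0.968, 0.0], [-0.968, 0.25, 0.0], [-0.0, -0.0, -1.0]]
contact_force: [1.3, -0.7, 0.5]
opening: 0.341
grip_force: 0.0
```

Run:
```python
from g import *
go((531,268),120,-104.2)
```

```text
shift [-165.    -4.7  123.7] roll -0.3 | target [531 268] 120
```

Request:
{"op": "jog_arm", "data": {"commands": "0.66 -60 -2 0 0; 0.66 -120 -4 20 0; 0.66 -165 -5 60 0; 0.66 -165 -5 100 0; 0.66 -165 -5 122 0; 0.66 -165 -5 122 0; 0.66 -165 -5 122 0"}}

```text
clock: 2.48
ee_pos: [0.532, 0.266, 0.1226]
orientation: [[-0.25, -0.968, 0.001], [-0.968, 0.25, 0.001], [-0.001, -0.001, -1.0]]
contact_force: [-0.3, -0.1, 1.2]
opening: 0.343
grip_force: 0.0
```

Run:
```python
from g import *
go((531,268),82)
a=snap('top','t1');b=snap('scene','s1')
im=lambda f,u,v:cv2.resize(cv2.imread(f'pics/{f}.png')[v:v+100,u:u+66],None,fx=6,fy=6,interpolation=cv2.INTER_CUBIC)
cv2.imwrite('pics/c2.png',np.hstack([im('t1',95,130),im('s1',310,110)]))
```

```text
shift [-1.7  1.5 40.6] roll 0 | target [531 268] 82
```

View pics/c2.png

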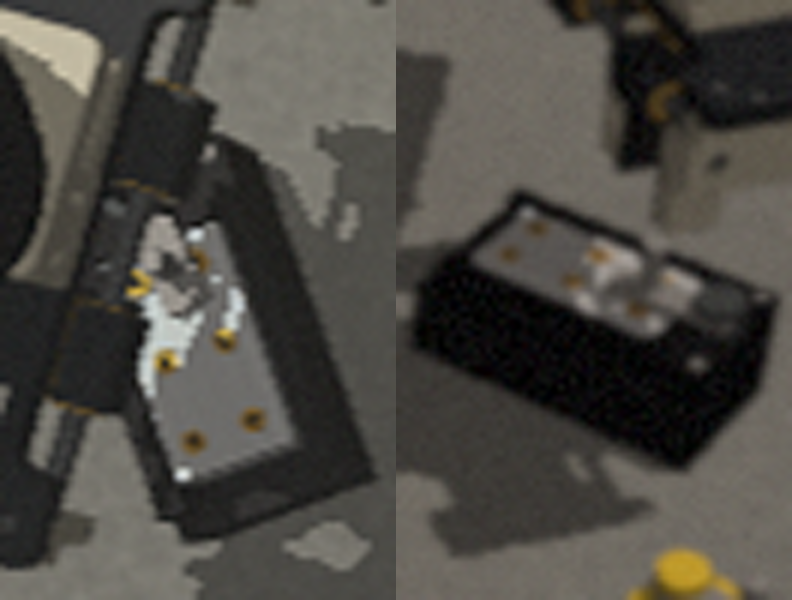

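The fingers are just above the pin (top crop ~(175,265)), one on each side. I'll descend and close lightly.

Request:
{"op": "jog_arm", "data": {"commands": "0.66 -2 2 15 0; 0.66 -2 2 30 0; 0.66 -2 2 40 0; 0.66 -2 2 40 0; 1 -2 2 40 0; 1 -2 2 40 0; 1 -2 2 40 0", "grip_force": 4}}

```text
clock: 3.45
ee_pos: [0.5308, 0.2688, 0.0822]
orientation: [[-0.25, -0.968, 0.002], [-0.968, 0.25, 0.001], [-0.002, -0.001, -1.0]]
contact_force: [2.7, 1.2, -1.7]
opening: 0.111
grip_force: 4.0
```

Run:
```python
from g import *
s=env.state();R=s['orientation'];p0=s['ee_pos'][:2]*1000
print(s['opening']*88,s['contact_force'],p0,PV,np.linalg.norm(p0-PV))
# arc from current angle
a0=np.degrees(np.arctan2(*(p0-PV)[::-1]));print(a0-YN)
for th in np.linspace((a0-YN)%360,100,12)[1:]:
    a=np.radians(th+YN);q=PV+30*np.array([np.cos(a),np.sin(a)]);d=R.T@np.array([*(q-p0),0]);print(round(th),np.round(d,1))
```

```text
9.766336163071866 [ 2.65245856  1.18341151 -1.68016194] [530.84590279 268.75405366] [557.70914961 283.28207013] 30.540093192019818
6.605137527913001
15 [ 2.7 -3.7  0. ]
24 [ 5.2 -7.3  0. ]
32 [  7.1 -11.3   0. ]
41 [  8.4 -15.6   0. ]
49 [  9.1 -19.9   0. ]
58 [  9.2 -24.4   0. ]
66 [  8.5 -28.8   0. ]
75 [  7.3 -33.    0. ]
83 [  5.4 -37.1   0. ]
92 [  2.9 -40.8   0.1]
100 [ -0.  -44.1   0.1]
```

Pin held (9.8 mm wide). I'll sweep it along the arc.

Request:
{"op": "jog_arm", "data": {"commands": "1 2.7 -3.7 0 0; 1 5.2 -7.3 0 0; 1 7.1 -11.3 0 0; 1 8.4 -15.6 0 0; 1 9.1 -20 0 0; 1 9.2 -24.4 0 0; 1 8.5 -28.8 0 0; 1 7.3 -33 0 0; 1 5.4 -37.1 0 0; 1 2.9 -40.8 0 0; 1 0 -44 0 0; 1 0 -44 0 0"}}

```text
clock: 4.95
ee_pos: [0.5733, 0.2575, 0.0816]
orientation: [[-0.25, -0.968, 0.001], [-0.968, 0.25, 0.0], [-0.001, -0.001, -1.0]]
contact_force: [0.7, -0.6, -0.8]
opening: 0.111
grip_force: 4.0
```

Request:
{"op": "jog_arm", "data": {"commands": "0.66 0 0 0 0; 0.66 0 0 0 0; 0.66 0 0 -30 0; 0.66 0 0 -55 0; 0.66 0 0 -55 0"}}

```text
clock: 5.58
ee_pos: [0.5739, 0.2581, 0.1392]
orientation: [[-0.25, -0.968, 0.004], [-0.968, 0.25, 0.003], [-0.004, -0.003, -1.0]]
contact_force: [-0.2, 0.1, 0.1]
opening: 0.34
grip_force: 0.0
```

Run:
```python
from g import *
go(N(46,0),137,-68.2)
s=env.state();print(s['contact_force'])
```

```text
shift [ 42.4 107.4   1.7] roll -36.3 | target [459.3 243.9] 137
[-0.15030706  0.13894063  0.05797938]
```

Request:
{"op": "jog_arm", "data": {"commands": "1 20 50 0 -10; 1 42 107 0 -20; 1 42 107 0 -30; 1 42 107 0 -36; 1 42 107 20 -36; 1 42 107 40 -36; 1 42 107 60 -36; 1 42 107 60 -36; 1 42 107 60 -36"}}

```text
clock: 6.7
ee_pos: [0.4587, 0.2434, 0.077]
orientation: [[0.367, -0.93, 0.0], [-0.93, -0.367, 0.0], [0.0, -0.0, -1.0]]
contact_force: [-0.1, 0.2, -0.0]
opening: 0.007
grip_force: 0.0
```

Run:
```python
from g import *
go(N(46,0),70,-68.2)
a=snap('top','t2');b=snap('scene','s2')
im=lambda f,u,v:cv2.resize(cv2.imread(f'pics/{f}.png')[v:v+100,u:u+66],None,fx=6,fy=6,interpolation=cv2.INTER_CUBIC)
cv2.imwrite('pics/c3.png',np.hstack([im('t2',95,130),im('s2',310,110)]))
```

```text
shift [-0.3 -0.7  7. ] roll -0.3 | target [459.3 243.9] 70
```

View pics/c3.png

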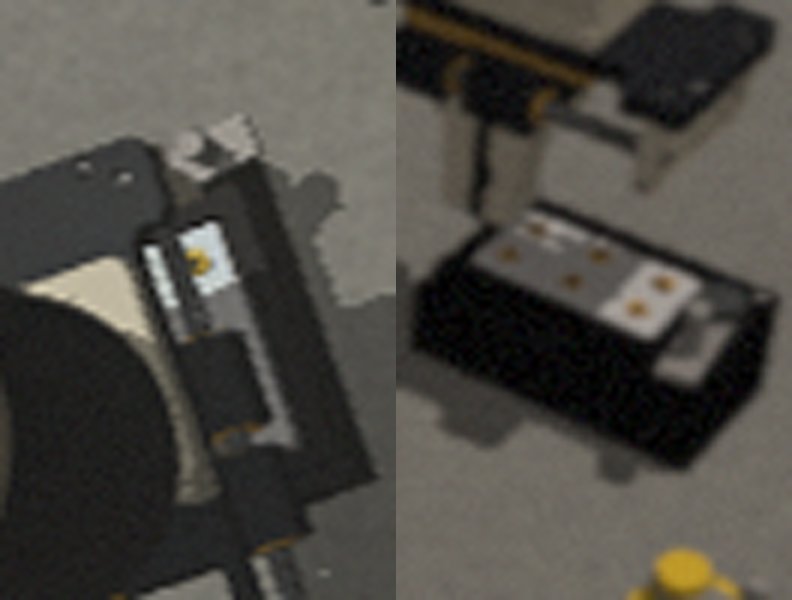

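The keeper is now off the module (scene crop ~(690,340)), and the closed fingers stand above the module's +x end. I'll press slowly.

Request:
{"op": "jog_arm", "data": {"commands": "1 0 0 4 0; 1 0 0 8 0; 1 0 0 10 0; 1 0 0 12 0; 1 0 0 14 0; 1 0 0 16 0; 1 0 0 18 0; 1 0 0 20 0"}}

```text
clock: 7.8
ee_pos: [0.4585, 0.2433, 0.0564]
orientation: [[0.367, -0.93, 0.0], [-0.93, -0.367, 0.0], [-0.0, -0.0, -1.0]]
contact_force: [-0.6, -0.4, -0.2]
opening: 0.003
grip_force: 0.0
```

Request:
{"op": "jog_arm", "data": {"commands": "1 0 0 -20 0; 1 0 0 -60 0; 1 0 0 -90 0; 0.4 -40 -120 -90 0; 0.3 -40 -120 -90 0"}}

```text
clock: 8.43
ee_pos: [0.5558, 0.3247, 0.1482]
orientation: [[0.367, -0.93, 0.002], [-0.93, -0.367, 0.002], [-0.001, -0.003, -1.0]]
contact_force: [0.4, 1.5, 0.8]
opening: 0.17
grip_force: 0.0
```

Run:
```python
from g import *
b=snap('scene','s3')
crop('s3',310,110,376,210,6,'c4')
go(N(-35,0),125,-158.2)
```

```text
shift [41.4 45.3 20.8] roll 89.8 | target [534.5 274. ] 125
```

View pics/c4.png

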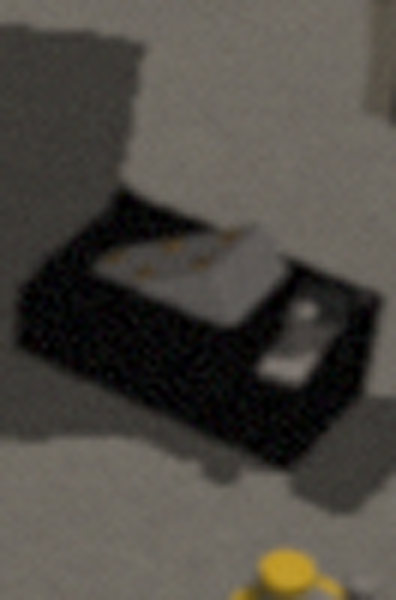

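The module is tilted: its -x end face stands up at crop ~(225,290). Next I'll measure the raised end from depth.

Run:
```python
from g import *
c=load('s3');vv,uu=np.mgrid[:384,:512]; Z=c['range_z']
X=np.stack([(uu-c['cx'])/c['fx']*Z,(vv-c['cy'])/c['fy']*Z,Z],-1)
H=((X-c['t'])@c['R'])*1000
a=np.radians(YN);d=H[...,:2]-C;x=d@[np.cos(a),np.sin(a)];y=d@[-np.sin(a),np.cos(a)];z=H[...,2]
k=(Z>0)&(abs(y)<35)&(x>-46)&(x<55)&(z>53)&(z<90)
print(k.sum());P=np.c_[x[k],y[k],z[k]]
for lo in range(53,80,4):
    q=P[(P[:,2]>=lo)&(P[:,2]<lo+4)]
    if len(q): print(lo,len(q),np.round(q.min(0),1),np.round(q.max(0),1),np.round(q.mean(0),1))
t=P[P[:,2]>58];
# end face: plane near normal -x
print(cv2.minAreaRect(P[:,:2].astype(np.float32)))
```

```text
207
53 53 [-36.1 -23.8  53. ] [17.3 24.4 56.8] [-18.3   6.1  54.9]
57 46 [-31.6 -19.9  57.1] [ 0.4 23.7 61. ] [-16.7   6.2  58.9]
61 44 [-31.  -18.3  61.1] [-7.5 22.7 64.8] [-21.2   3.6  63. ]
65 46 [-28.6 -21.8  65. ] [-10.4  26.1  68.9] [-19.9   3.3  67. ]
69 17 [-24.1 -18.7  69.1] [-19.5  21.4  71.5] [-22.    2.5  70. ]
73 1 [-22.2  15.9  73.6] [-22.2  15.9  73.6] [-22.2  15.9  73.6]
((-9.940290451049805, 1.4736309051513672), (53.366214752197266, 49.567840576171875), 1.3051739931106567)
```

Run:
```python
from g import *
go(N(-21,1),70,-158.2)
```

```text
shift [42.4 59.5 75.8] roll 89.8 | target [521.9 267.9] 70
```

Request:
{"op": "jog_arm", "data": {"commands": "0 42 60 0 10; 0 42 60 0 20; 0 42 60 0 30; 0 42 60 0 40; 0 42 60 0 50; 0 42 60 0 60; 0 42 60 0 70; 0 42 60 0 80; 0 42 60 0 90; 0 42 60 0 90"}}

```text
clock: 9.72
ee_pos: [0.5138, 0.2623, 0.1464]
orientation: [[-0.93, -0.368, -0.0], [-0.368, 0.93, -0.0], [0.0, -0.0, -1.0]]
contact_force: [-0.5, -0.3, 0.4]
opening: 1.0
grip_force: 0.0
```

Run:
```python
from g import *
go(N(-21,1),70,-158.2)
```

```text
shift [-9.5  2.2 76.4] roll -0.2 | target [521.9 267.9] 70
```

Request:
{"op": "jog_arm", "data": {"commands": "0 -9.5 2.2 20 0; 0 -9.5 2.2 45 0; 0 -9.5 2.2 65 0; 0 -9.5 2.2 76 0; 0 -9.5 2.2 76 0; 0.3 -9.5 2.2 76 0; 0.6 -9.5 2.2 76 0; 0.6 -9.5 2.2 76 0; 0.6 -9.5 2.2 76 0; 0.6 -9.5 2.2 76 0", "grip_force": 15}}

```text
clock: 10.98
ee_pos: [0.522, 0.268, 0.0707]
orientation: [[-0.93, -0.367, 0.0], [-0.367, 0.93, 0.0], [-0.0, 0.0, -1.0]]
contact_force: [0.2, -0.1, -0.7]
opening: 0.501
grip_force: 15.0
```

Gripped at 44 mm. I'll tighten the grip and lift.

Request:
{"op": "jog_arm", "data": {"commands": "0.7 0 0 0 0; 0.7 0 0 0 0; 0.7 0 0 -5 0; 0.7 0 0 -15 0; 0.7 0 0 -30 0; 0.7 0 0 -50 0; 0.7 0 0 -75 0; 0.7 0 0 -100 0; 0.7 0 0 -100 0", "grip_force": 45}}

```text
clock: 12.1
ee_pos: [0.523, 0.2688, 0.1736]
orientation: [[-0.93, -0.367, 0.004], [-0.367, 0.93, 0.003], [-0.005, 0.002, -1.0]]
contact_force: [1.4, -0.1, -2.5]
opening: 0.493
grip_force: 45.0
```

Run:
```python
from g import *
b=snap('scene','s4')
crop('s4',280,60,400,160,6,'c5')
go(bay(35,0),170,-179)
c=b;vv,uu=np.mgrid[:384,:512]; Z=c['range_z']
X=np.stack([(uu-c['cx'])/c['fx']*Z,(vv-c['cy'])/c['fy']*Z,Z],-1)
H=((X-c['t'])@c['R'])*1000
p=env.state()['ee_pos']*1000
d=H-p;a=np.radians(YN);x=d[...,:2]@[np.cos(a),np.sin(a)];y=d[...,:2]@[-np.sin(a),np.cos(a)];z=d[...,2]
k=(Z>0)&(abs(y)<25)&(x>-22)&(x<80)&(z<12)&(z>-75)
col=b['color'][k];P=np.c_[x[k],y[k],z[k]]
print(k.sum());np.save('pics/P.npy',np.c_[P,col])
for lo in range(-76,12,6):
    q=P[(P[:,2]>=lo)&(P[:,2]<lo+6)]
    if len(q): print(lo,len(q),np.round(np.percentile(q,[2,98],axis=0),1).tolist())
```

```text
shift [  -4.1 -274.1    1.6] roll 20.5 | target [626.5  14.8] 170
407
-70 1 [[52.2, 16.3, -65.3], [52.2, 16.3, -65.3]]
-64 8 [[46.6, 19.9, -63.4], [54.7, 22.9, -58.1]]
-58 17 [[37.1, 19.1, -57.0], [61.3, 23.3, -52.3]]
-52 29 [[28.4, 12.1, -51.3], [66.7, 23.5, -46.1]]
-46 48 [[23.7, -14.4, -45.8], [65.7, 24.6, -40.0]]
-40 58 [[13.8, -18.3, -39.5], [59.4, 23.9, -34.3]]
-34 49 [[7.6, -17.7, -33.9], [48.9, 24.0, -28.3]]
-28 38 [[-2.3, -11.2, -27.6], [40.4, 24.4, -22.3]]
-22 42 [[-14.2, -17.6, -21.7], [34.5, 23.4, -16.1]]
-16 41 [[-14.5, -22.7, -15.9], [20.6, 21.5, -10.2]]
-10 33 [[-11.4, -23.0, -9.4], [-4.7, 12.6, -4.3]]
-4 35 [[-11.4, -23.6, -3.9], [4.8, -0.7, 1.9]]
2 7 [[-10.6, -24.6, 2.1], [-2.6, -9.1, 7.5]]
8 1 [[-9.2, -20.6, 8.9], [-9.2, -20.6, 8.9]]
```

View pics/c5.png

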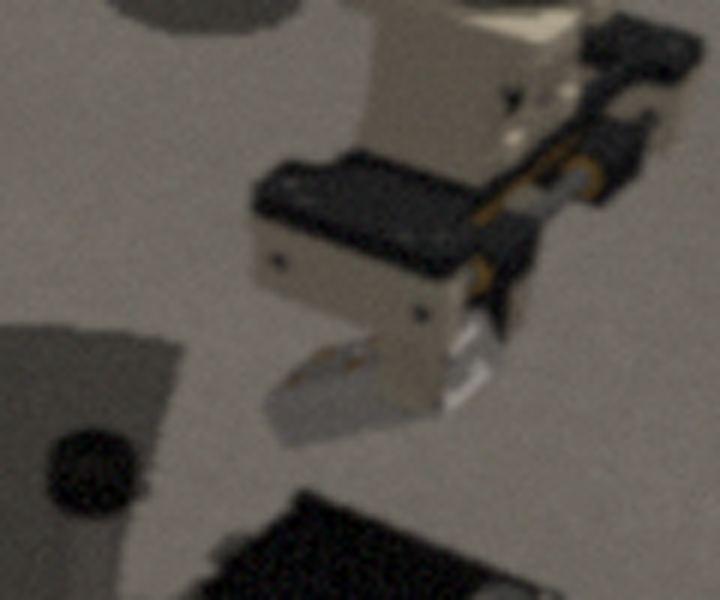

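The module is held firmly at ~35°, low end to the left. Relative to the TCP, the low bottom corner is at (+53,-64) and the top front corner at (+67,-45). Pointing the low end at the bay's -x end would hit the keeper block. I'll turn it so the low end points to bay +x.

Run:
```python
from g import *
go(bay(-11,0),230,1.0)
```

```text
shift [  38.9 -257.9  -58.5] roll -159.5 | target [580.5  14. ] 230
```

Request:
{"op": "jog_arm", "data": {"commands": "0.7 0 0 -20 -5; 0.7 0 0 -40 -15; 0.7 0 0 -57 -25; 0.7 0 -20 -57 -35; 0.7 -15 -40 -57 -45; 0.7 -15 -60 -57 -55; 0.7 -15 -90 -57 -65; 0.7 -10 -120 -57 -75; 0.7 0 -150 -57 -85; 0.7 10 -180 -57 -95; 0.7 20 -210 -57 -105; 0.7 30 -240 -57 -115"}}

```text
clock: 13.65
ee_pos: [0.5812, 0.0325, 0.2263]
orientation: [[0.729, -0.684, -0.002], [-0.684, -0.729, -0.0], [-0.001, 0.002, -1.0]]
contact_force: [-0.1, -0.8, -1.5]
opening: 0.495
grip_force: 45.0
```

Run:
```python
from g import *
go(bay(-11,0),230,1.0)
```

```text
shift [12.1 14.  -3.7] roll -44.2 | target [580.5  14. ] 230
```

Request:
{"op": "jog_arm", "data": {"commands": "0.7 12 14 0 -10; 0.7 12 14 0 -20; 0.7 12 14 0 -30; 0.7 12 14 0 -40; 0.7 12 14 0 -44; 0.7 12 14 30 -44; 0.7 12 14 60 -44; 0.7 12 14 90 -44; 0.7 12 14 110 -44; 0.7 12 14 120 -44; 0.7 12 14 120 -44; 0.7 12 14 120 -44"}}

```text
clock: 15.15
ee_pos: [0.5816, 0.0154, 0.1083]
orientation: [[1.0, 0.009, 0.001], [0.009, -1.0, 0.0], [0.001, -0.0, -1.0]]
contact_force: [0.4, -1.5, -2.4]
opening: 0.496
grip_force: 45.0
```

Run:
```python
from g import *
go(bay(-11,0),80,1.0)
a=snap('top','t6');b=snap('scene','s6')
im=lambda f,u,v:cv2.resize(cv2.imread(f'pics/{f}.png')[v:v+95,u:u+66],None,fx=6,fy=6,interpolation=cv2.INTER_CUBIC)
cv2.imwrite('pics/c6.png',np.hstack([im('t6',212,100),im('s6',245,170)]))
c=b;vv,uu=np.mgrid[:384,:512]; Z=c['range_z']
X=np.stack([(uu-c['cx'])/c['fx']*Z,(vv-c['cy'])/c['fy']*Z,Z],-1)
H=((X-c['t'])@c['R'])*1000
d=H[...,:2]-B;a=np.radians(YB);x=d@[np.cos(a),np.sin(a)];y=d@[-np.sin(a),np.cos(a)];z=H[...,2]
k=(Z>0)&(abs(y)<26)&(x>-30)&(x<80)&(z<110)&(z>18)
P=np.c_[x[k],y[k],z[k]]
for lo in range(18,90,6):
    q=P[(P[:,2]>=lo)&(P[:,2]<lo+6)]
    if len(q): print(lo,len(q),np.round(np.percentile(q,[2,98],axis=0),1).tolist())
# plate check: end rail
for zz in (12,16):
    k=(Z>0)&(abs(z-zz)<2.5)&(abs(x)<90)&(abs(y)<60);q=np.c_[x[k],y[k]];print(zz,k.sum(),np.round(np.percentile(q,[1,99],axis=0),1).tolist())
```

```text
shift [-1.2  1.4 28.3] roll -0.5 | target [580.5  14. ] 80
18 2 [[53.6, -15.9, 18.1], [55.0, -7.8, 18.1]]
42 7 [[43.9, -22.1, 43.3], [49.9, 18.3, 47.4]]
48 16 [[31.4, -23.2, 48.5], [54.1, 3.0, 53.9]]
54 26 [[24.2, -22.6, 54.9], [59.2, 14.2, 60.0]]
60 96 [[19.7, -22.4, 60.7], [60.1, 20.7, 65.7]]
66 124 [[15.5, -22.0, 66.1], [54.7, 20.4, 71.9]]
72 129 [[6.5, -21.9, 72.3], [45.4, 20.7, 77.9]]
78 110 [[-4.1, -21.7, 78.2], [36.2, 21.0, 83.9]]
84 119 [[2.7, -21.4, 84.2], [28.4, 21.2, 89.7]]
12 1006 [[-67.4, -41.0], [86.1, 40.3]]
16 294 [[-66.4, -39.6], [65.3, 36.1]]
```

View pics/c6.png

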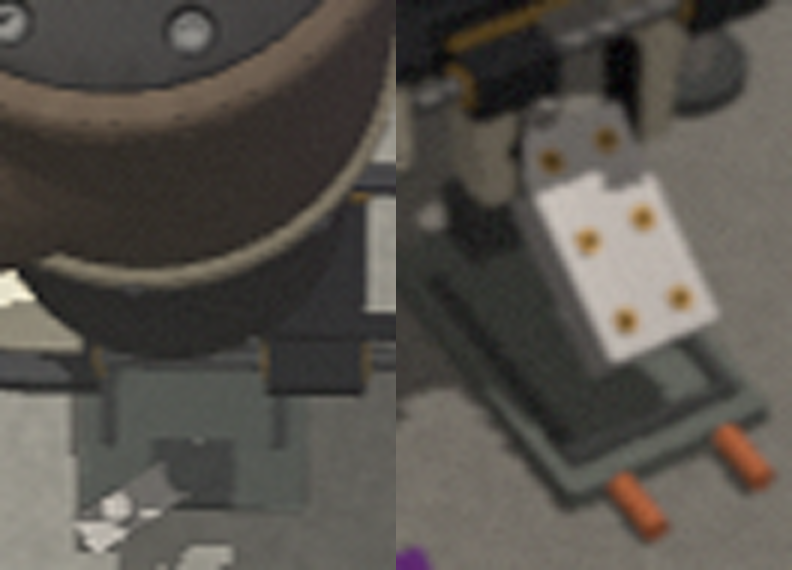

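The module hangs centred between the rails (scene y -22..21 against the plate's ±40), sockets up, with its low corner near bay x=44. I'll descend to contact slowly.

Request:
{"op": "jog_arm", "data": {"commands": "0.7 -1 1 10 0; 0.7 -1 1 20 0; 0.7 -1.2 1.4 25 -0.5; 0.7 -1.2 1.4 27 -0.5; 0.7 -1.2 1.4 28.5 -0.5; 0.7 -1.2 1.4 30 -0.5; 0.7 -1.2 1.4 31 -0.5; 0.7 -1.2 1.4 32 -0.5; 0.7 -1.2 1.4 32 -0.5"}}

```text
clock: 16.38
ee_pos: [0.5793, 0.0137, 0.0772]
orientation: [[1.0, 0.018, -0.0], [0.018, -1.0, -0.0], [-0.0, 0.0, -1.0]]
contact_force: [-8.6, 1.2, 14.2]
opening: 0.5
grip_force: 45.0
```

Request:
{"op": "jog_arm", "data": {"commands": "0.7 0 0 0 0; 0.7 -1.5 0 1.5 0; 0.7 -4 0 4 0; 0.7 -6 0 6 0; 0.7 -8 0 8.5 0; 0.7 -10 0 11 0; 0.7 -12 0 13.5 0; 0.7 -13.5 0 16 0; 0.7 -13.5 0 16 0", "grip_force": 14}}

```text
clock: 17.5
ee_pos: [0.5665, 0.0138, 0.0594]
orientation: [[1.0, 0.018, 0.0], [0.018, -1.0, 0.0], [0.0, -0.0, -1.0]]
contact_force: [1.7, -0.2, -1.0]
opening: 0.501
grip_force: 14.0
```

```bash
cat > t.py <<'E'
from g import *
import sys
def look(f):
    c=snap('scene',f);vv,uu=np.mgrid[:384,:512]; Z=c['range_z']
    X=np.stack([(uu-c['cx'])/c['fx']*Z,(vv-c['cy'])/c['fy']*Z,Z],-1)
    H=((X-c['t'])@c['R'])*1000
    d=H[...,:2]-B;a=np.radians(YB);x=d@[np.cos(a),np.sin(a)];y=d@[-np.sin(a),np.cos(a)];z=H[...,2]
    k=(Z>0)&(abs(y)<16)&(x>5)&(x<50)&(z>24)&(z<100)&(c['color'].min(-1)>70)
    for _ in range(4):
        f=np.polyfit(x[k],z[k],1);k&=abs(np.polyval(f,x)-z)<3
    print('tilt',np.degrees(np.arctan(-f[0])),k.sum(),'z at x=0',f[1],'x max',np.percentile(x[k],99))
    k=(Z>0)&(abs(y)<30)&(abs(x)<60)&(abs(np.polyval(f,x)-z)<3)&(z>28)
    print('extent',np.round(np.percentile(np.c_[x[k],y[k]],[1,99],axis=0),1).tolist())
    print(env.state()['ee_pos'],env.state()['contact_force'])
look(sys.argv[1])
E
python3 t.py s7
```

```text
tilt 16.982886470940162 245 z at x=0 50.2239728210854 x max 49.48934666639379
extent [[-26.7, -23.7], [52.0, 23.3]]
[0.56643948 0.01373968 0.05942572] [ 1.08793902  0.35097838 -0.48749113]
```

Request:
{"op": "jog_arm", "data": {"commands": "0.7 -1.5 0 2 0; 0.7 -3 0 5 0; 0.7 -4.5 0 8 0; 0.7 -6 0 11 0; 0.7 -7.5 0 14 0; 0.7 -8.5 0 16 0; 0.7 -9.5 0 18 0; 0.7 -9.5 0 18 0"}}

```text
clock: 18.55
ee_pos: [0.5567, 0.0134, 0.0414]
orientation: [[1.0, 0.018, -0.0], [0.018, -1.0, -0.0], [-0.0, 0.0, -1.0]]
contact_force: [2.8, 1.0, 0.2]
opening: 0.501
grip_force: 14.0
```

```bash
python3 t.py s8
```

```text
tilt 5.012276227465816 195 z at x=0 38.12038079454319 x max 44.675115437428126
extent [[-37.3, -23.7], [44.6, 25.0]]
[0.55672662 0.0134126  0.04146666] [ 0.44758253 -0.24889303  0.50676172]
```

Request:
{"op": "jog_arm", "data": {"commands": "0.7 0 0 2 0; 0.7 -0.5 0 3.5 0; 0.7 -0.5 0 5 0; 0.7 -0.5 0 6 0; 0.7 -0.5 0 6 0"}}

```text
clock: 19.23
ee_pos: [0.5566, 0.0134, 0.0372]
orientation: [[1.0, 0.018, 0.001], [0.018, -1.0, -0.0], [0.001, 0.0, -1.0]]
contact_force: [-6.6, 0.9, 18.2]
opening: 0.499
grip_force: 14.0
```

```bash
python3 t.py s9
```

```text
tilt 1.780255750843535 193 z at x=0 36.30940556518999 x max 45.06934863275195
extent [[-49.3, -24.3], [43.8, 22.8]]
[0.5565464  0.01333268 0.03722506] [-6.16788598  0.62828873 18.08002935]
```

The module is flat to within depth noise, and the contact force shows it is seated. I'll ease off and open slowly.

Request:
{"op": "jog_arm", "data": {"commands": "0.7 0 0 -1 0; 0.7 0 0 -1 0; 0.44 0 0 -1 0; 0.4 0 0 -1 0; 0.3 0 0 -1 0; 0.15 0 0 -1 0; 0.1 0 0 -1 0; 0.1 0 0 -1 0", "grip_force": 3}}

```text
clock: 20.27
ee_pos: [0.5564, 0.0134, 0.0365]
orientation: [[1.0, 0.018, -0.0], [0.018, -1.0, 0.0], [-0.0, -0.0, -1.0]]
contact_force: [1.1, 0.6, 0.7]
opening: 0.891
grip_force: 0.0
```

Request:
{"op": "jog_arm", "data": {"commands": "0.1 0 0 -20 0; 0.1 0 0 -60 0; 0.1 0 0 -110 0; 0.3 0 -60 -110 0; 0.5 0 -120 -110 0; 0.7 0 -180 -110 0; 0.7 0 -180 -110 0"}}

```text
clock: 21.15
ee_pos: [0.5532, 0.1971, 0.1465]
orientation: [[1.0, 0.022, 0.001], [0.022, -1.0, 0.001], [0.001, -0.0, -1.0]]
contact_force: [-0.2, -1.2, -0.2]
opening: 0.507
grip_force: 0.0
```

```bash
python3 t.py s10
python3 - <<'E'
from g import *
c=snap('top','t10')
im=lambda f,u,v:cv2.resize(cv2.imread(f'pics/{f}.png')[v:v+95,u:u+66],None,fx=6,fy=6,interpolation=cv2.INTER_CUBIC)
cv2.imwrite('pics/c7.png',np.hstack([im('t10',212,110),im('s10',245,170)]))
E
```

```text
tilt 1.2949471250890288 178 z at x=0 35.83569433640188 x max 44.19392740539761
extent [[-55.5, -22.9], [44.0, 20.6]]
[0.55291548 0.19531834 0.14633593] [ 0.59507958 -0.50725814 -0.20887701]
```

View pics/c7.png

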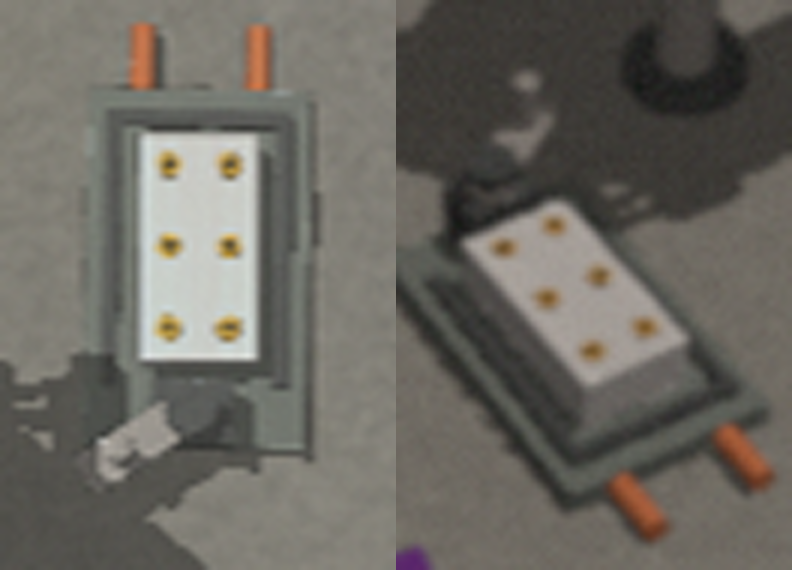

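The module lies flat in the bay, sockets up, between the rails (top crop corners (138,133)–(258,360)). The plate's keeper is still open.

Run:
```python
from g import *
c=load('t10')
q=[world(c,(u+.5)/6-.5+212,(v+.5)/6-.5+110,.036)[:2]*1000 for u,v in [(138,133),(260,133),(257,360),(140,360)]]
m=np.mean(q,0);a=(q[0]+q[1]-q[2]-q[3])/2;print('module',m,m-B,np.linalg.norm(a),np.degrees(np.arctan2(a[1],a[0])))
go((514.4,38.3),190,70)
```

```text
module [591.01812289  13.40791959] [-0.48187711 -0.79208041] 83.53675616311796 1.2346260498050423
shift [-41.4 155.  -43.7] roll -68.9 | target [514.4  38.3] 190
```

Request:
{"op": "jog_arm", "data": {"commands": "0.66 0 -3 -44 0; 0.66 0 -3 -44 -10; 0.66 -10 40 -44 -20; 0.66 -20 80 -44 -30; 0.66 -41 120 -44 -40; 0.66 -41 155 -44 -50; 0.66 -41 155 -44 -60; 0.66 -41 155 -44 -69; 0.66 -41 155 0 -69; 0.66 -41 155 40 -69; 0.66 -41 155 40 -69; 0.66 -41 155 40 -69", "grip_force": 8}}

```text
clock: 22.75
ee_pos: [0.5157, 0.0372, 0.1079]
orientation: [[0.342, 0.94, 0.001], [0.94, -0.342, -0.0], [0.0, 0.001, -1.0]]
contact_force: [0.9, -0.6, 0.4]
opening: 0.34
grip_force: 0.0
```

Run:
```python
from g import *
go((514.4,38.3),70,70)
```

```text
shift [ 0.5 -1.6 37.9] roll -0.0 | target [514.4  38.3] 70
```

Request:
{"op": "jog_arm", "data": {"commands": "0.66 0.5 -1.6 12 0; 0.66 0.5 -1.6 25 0; 0.66 0.5 -1.6 38 0; 0.66 0.5 -1.6 38 0; 1 0.5 -1.6 38 0; 1 0.5 -1.6 38 0; 1 0.5 -1.6 38 0", "grip_force": 8}}

```text
clock: 23.62
ee_pos: [0.5143, 0.0384, 0.069]
orientation: [[0.341, 0.94, 0.001], [0.94, -0.341, -0.0], [-0.0, 0.001, -1.0]]
contact_force: [2.1, -4.8, -0.6]
opening: 0.11
grip_force: 8.0
```

Run:
```python
from g import *
s=env.state();R=s['orientation'];p0=s['ee_pos'][:2]*1000
PV=bay(-60,0)
print(s['opening']*88,s['contact_force'],s['ee_pos'],PV,np.linalg.norm(p0-PV))
a0=np.degrees(np.arctan2(*(p0-PV)[::-1]));print(a0-YB)
for th in np.linspace(a0-YB,0,13)[1:]:
    a=np.radians(th+YB);q=PV+30*np.array([np.cos(a),np.sin(a)]);d=R.T@np.array([*(q-p0),0]);print(round(th),np.round(d,1))
```

```text
9.700588747432715 [ 2.08603198 -4.84064162 -0.64332884] [0.51426179 0.03835169 0.06896089] [531.50913829  13.15285561] 30.53608080787093
123.38970620967036
113 [3.8 3.9 0. ]
103 [7.1 8.1 0. ]
93 [ 9.7 12.8  0. ]
82 [11.4 18.   0. ]
72 [12.2 23.3  0. ]
62 [12.  28.6  0. ]
51 [10.8 33.9  0. ]
41 [ 8.7 38.9  0. ]
31 [ 5.8 43.4  0.1]
21 [ 2.1 47.3  0.1]
10 [-2.2 50.5  0.1]
0 [-7.1 52.8  0.1]
```

Request:
{"op": "jog_arm", "data": {"commands": "1 3.8 3.9 0 0; 1 7.1 8.1 0 0; 1 9.7 12.8 0 0; 1 11.4 18 0 0; 1 12.2 23.3 0 0; 1 12 28.6 0 0; 1 10.8 33.9 0 0; 1 8.7 38.9 0 0; 1 5.8 43.4 0 0; 1 2.1 47.3 0 0; 1 -2.2 50.5 0 0; 1 -7.1 52.8 0 0"}}

```text
clock: 25.12
ee_pos: [0.5609, 0.0136, 0.0685]
orientation: [[0.342, 0.94, 0.0], [0.94, -0.342, 0.0], [0.0, 0.0, -1.0]]
contact_force: [-0.6, 2.5, 0.1]
opening: 0.109
grip_force: 8.0
```

Request:
{"op": "jog_arm", "data": {"commands": "1 0 0 0 0; 1 0 0 0 0; 0.66 0 0 0 0; 0.66 0 0 0 0; 0.66 0 0 -30 0; 0.66 0 0 -80 0; 0.66 0 0 -130 0; 0.66 -60 40 -130 0; 0.66 -120 80 -130 0; 0.66 -150 80 -130 0; 0.66 -150 80 -130 0"}}

```text
clock: 26.5
ee_pos: [0.5841, -0.1572, 0.1982]
orientation: [[0.345, 0.938, -0.001], [0.938, -0.345, -0.0], [-0.0, -0.001, -1.0]]
contact_force: [-0.4, 0.8, 0.2]
opening: 0.34
grip_force: 0.0
```

```bash
python3 t.py s11
python3 - <<'E'
from g import *
c=snap('top','t11')
im=lambda f,u,v:cv2.resize(cv2.imread(f'pics/{f}.png')[v:v+95,u:u+66],None,fx=6,fy=6,interpolation=cv2.INTER_CUBIC)
cv2.imwrite('pics/c8.png',np.hstack([im('t11',212,110),im('s11',245,170)]))
E
```

```text
tilt 1.3422216439735044 190 z at x=0 36.03545501453218 x max 44.236727171243956
extent [[-56.3, -22.4], [44.1, 21.1]]
[ 0.58437128 -0.15577378  0.19835329] [-0.04155181  0.11306771  1.12060179]
```

View pics/c8.png

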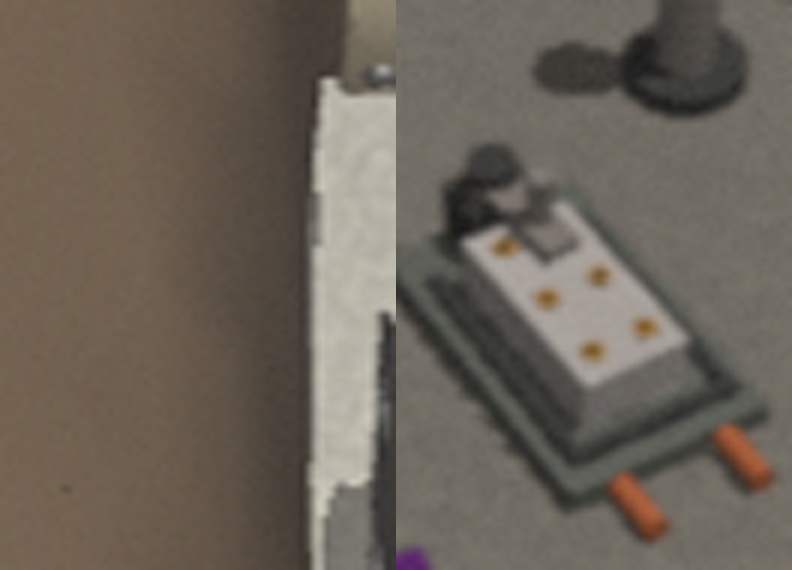

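The keeper now lies over the module (scene crop: bar tip ~(550,245)), and the module is unmoved. I'll check the bar angle from depth.

Run:
```python
from g import *
c=load('s11');vv,uu=np.mgrid[:384,:512]; Z=c['range_z']
X=np.stack([(uu-c['cx'])/c['fx']*Z,(vv-c['cy'])/c['fy']*Z,Z],-1)
H=((X-c['t'])@c['R'])*1000
d=H[...,:2]-B;a=np.radians(YB);x=d@[np.cos(a),np.sin(a)];y=d@[-np.sin(a),np.cos(a)];z=H[...,2]
k=(Z>0)&(abs(y)<30)&(x>-48)&(x<-5)
for n,q in [('bar',k&(z>41)&(z<47)&(x>-24)),('pin',k&(z>50)&(z<70)),('cap',(Z>0)&(abs(y)<20)&(x>-75)&(x<-50)&(z>47))]:
    print(n,q.sum(),np.round([x[q].mean(),y[q].mean(),y[q].min(),y[q].max(),x[q].max()],1))
print(env.state()['contact_force'])
```

```text
bar 28 [-17.7   4.1  -4.4  12.9 -12.1]
pin 37 [-26.7   2.3  -1.6   7.5 -21.5]
cap 43 [-58.5   0.7  -8.4  11.2 -50.4]
[-0.82479926  0.90177576  0.93407629]
```

The bar is at about 0.08 rad, well under 0.25. The arm is clear of everything, so I'll hand in.

```bash
python3 -c "
from plant import order
print(order.hand_in())"
```

```text
the job is handed in; nothing more can be done
None
```

The job is handed in, but no verdict came back: by my last camera check the long module lies flat, sockets up, within about 1 mm of the bay's centre, and the cold plate's keeper is over it at about 0.08 rad; the arm kept clear of the short module, post, can and screwdriver, and the clock stood at about 27 s.

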